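# Set the pull-out board stop to the job marker and hold it

### The job

Set the board stop on the side bench for the next cut: turn its black clamp knob anticlockwise to the end stop, squeeze in the orange lock button on the arm's grip, and draw the arm out until the line on its pointer is level with the line of the red job marker on the scale. Finish while still holding the arm there with the button squeezed in (its return spring would pull it back), so that a colleague can tighten the clamp; leave the red marker where it is set and the glue pot, awl and greyboards alone.

Things in the scene. Friction and masses are not known exactly. Their poses are not given: they have to be found in the camera images.
- board_stop: Fixed board stop: grey bed 370 x 94 x 8 mm with aluminium channel, clamp and scale. Origin on the bench surface under the channel's centre line. x axis: the way the arm draws out; z up; y to the left looking along x. The scale and red marker are on the -y side, roughly facing the robot. Offsets in the other entries are along these axes. Bed: x -175 to 195, y -58 to 36 mm.
- knob_grip (a point): Centre of the clamp knob's black bar handle, on its vertical turning axis, 67 mm above the bench, at x -35, y 0 of the board stop. Bar 40 mm long, 13 thick, from 48 to 80 mm above the bench, on a saddle 54 mm wide, 42 high. At joint value q the bar lies q - 1.4 rad anticlockwise of the board stop's x axis: nearly across the arm when clamped, along it when open. The arm's grip begins 95 mm ahead.
- clamp_knob (a joint): Clamp knob, rad: 0 fully clamped, 1.4 the open end stop; grows anticlockwise seen from above. Starts at 0 to 0.35 and stays where it is left; about 0.1 Nm to turn. Clamped, its pad holds the arm by friction; the arm is free from about 0.9 on.
- grip_centre (a point): Middle of the arm's grip, 51 mm above the bench, at x = 80 mm + extension, y 0 of the board stop. Black block 40 mm along x, 36 across y, from 18 to 72 mm above the bench; 43 mm across y over the button when out, 38 when in. A stop plate 66 mm wide, 59 high stands on the arm 35 mm ahead (+x) of this point and moves with it.
- stop_arm (a joint): Extension of the telescoping arm, m: 0 is home (start), grows as it is drawn out along the board stop's +x, end stop at 0.102. A return spring pulls it home with 3 to 4.5 N. The pin of the lock button holds it in a rack (10 mm pitch, 1 mm play) unless the button is in.
- lock_button (a joint): Orange lock button, m: 0 out, 0.005 fully in; the arm is unlocked beyond about 0.0035. Moves along the board stop's +y into the grip; 6 N to start, 10 N fully in; springs out when let go. Squeeze it by gripping the grip across y, one finger on the button, one on the far side.
- button_face (a point): Centre of the orange button's face, 51 mm above the bench, on the -y side of the grip, 25 mm from the arm's centre line when out. The face is 22 mm along x and 28 mm tall.
- pointer_line (a point): Outer end of the black line on the arm's steel pointer, 22 mm above the bench, at x = 80 mm + extension, y -36 mm of the board stop. The pointer, 18 mm along x, passes just over the scale, a white strip with black lines every 5 mm, longer every 10 mm.
- marker_line (a point): Inner end of the white line on the red job marker, a clip 14 mm along x, 14 wide, 22 high on a rail beside the scale, at x = 80 mm + its scale reading, y -39.5 mm of the board stop. It does not block the pointer, which passes beside it.
- job_marker (a joint): Scale reading at which the red marker is set, m (0.040 to 0.090). The arm is right when joint stop_arm equals this value. The marker slides stiffly (3 N); leave it.
- glue_pot: Bystander: loose beige glue pot with a brush handle standing in it, 79 mm wide, 166 mm high; origin at the centre of its underside.
- press_awl: Bystander: loose awl with a dark red handle, 134 mm long, lying on the bench; origin at the centre of its underside.
- greyboards: Bystander: loose stack of grey boards, 143 x 220 x 22 mm; origin at the centre of its underside.

How it is judged:
On the way, in this order (a step that is already met when the one before it is completed fails the run):
1. the clamp knob is turned anticlockwise to its end stop while the arm is still home (value of joint clamp_knob above 1.32 rad and value of joint stop_arm below 0.005 m), for 0.1 s.
2. the lock button is squeezed in by the fingers (value of joint lock_button above 0.0035 m and contact force between the fingers and lock_button above 3 N), for 0.1 s.
At the end, for the whole second after the job is handed in: The pointer's line stands within 3 mm of the red marker's line along the scale and is still (under 10 mm/s); the fingers still squeeze the lock button (more than 3 N, pressed in more than 3.5 mm); the clamp knob is at its open end stop (above 1.3 rad); the red marker has not moved by 3 mm (all of step 2 and x of pointer_line in the frame of marker_line between -0.003 and 0.003 m and velocity of joint stop_arm between -0.01 and 0.01 m/s and value of joint clamp_knob above 1.3 rad and distance of marker_line from where it was at the start of the episode below 0.003 m); the arm keeps its last pose, push and grip.
It fails at once if the red job marker is shifted (by 3 mm or more) (distance of marker_line from where it was at the start of the episode above 0.003 m).
It fails at once if the glue pot is pushed (20 mm) or tipped (distance of glue_pot from where it was at the start of the episode above 0.02 m or angle between glue_pot's own z axis and vertical above 0.3 rad).
It fails at once if the awl or the greyboards are pushed away (20 mm) (distance of any of press_awl, greyboards from where it was at the start of the episode above 0.02 m).
It also fails if it takes over 43 s, if anything falls off the work surface, if the arm or the gripper's body presses on something with over 40 N, if the wrist force passes 120 N, or if a joint passes its speed limit or range.

### The arm

A 6-joint arm with a two-finger parallel gripper is mounted at the origin on a cart in front of the work surface, level with it; the furniture and walls round the work are solid. World frame = base frame: x ahead of the robot, y to its left, z up, the work surface at z = 0. Lengths are in m, angles in rad, forces in N, time in s.
With the tool pointing down it reaches from about 0.35 to 0.85 m from the base axis. Payload 8.1 kg.
Tool frame: the origin (TCP) lies midway between the tips of the shut fingers; the grasp point (between the pads) lies robot.grip_depth behind it (robot.grip_depth is the distance from the TCP to the grasp point, in m); z points along the fingers, y is the line along which they close (so a half turn about z gives the same grasp; the last joint's range is limited). The gripper opens to 93 mm and grips with 3 to 60 N. Pads are 15 mm wide; open, the fingers measure 128 mm over their backs; the gripper's body (75 mm by 188 mm) begins 65 mm behind the grasp point.
Start: joints at [-1.251, 0.13, 1.488, -0, 1.523, -0.085], TCP at [0.236, -0.552, 0.219] pointing down, gripper open.
Joint ranges: [-2.96, 2.96], [-0.89, 2.26], [0.02, 2.5], [-1.34, 4.48], [0, 2.73], [-2.66, 2.66]. Speed limits (rad/s): [2.39, 2.39, 2.79, 3.14, 3.14, 3.14].

### API

Orientations are given as a rotation vector (axis times angle).
In Python, from plant import robot gives the robot as it stands.
- The arm moves only by the tool carry_out, never from a script. Its argument "rows" is a list of rows, each a list of 6 numbers: the shift along the tool's x, y, z in m, then the turn, a rotation vector about the tool's x, y, z in degrees. A call has 1 to 12 rows; each row is the pose to reach, as a shift and turn from the pose commanded when the call began, along the tool's axes at that moment; what a row does not reach only later rows make up. A row lasts 1/8 s, in which the tool goes at most 62.5 mm and 10.7 degrees, less where a joint would pass 70% of its speed; a pose out of reach is approached as far as the arm can. A call with a gripper value outside its range is refused whole. "jaw" is the closure in counts, from 0 (fully open) to 255 (shut), set as the call begins (left out, the last holds). The fingers move at their own pace and stop on an object; "force" is the grip in N (left out, the last holds). Time passes only in rows, so rows that repeat a pose let the fingers close. It gives the time, the measured TCP pose, the force, the opening and the grip force at its end, in the units of the state.
- robot.read_state(): the state, without advancing time (a new reading comes with each control period).
- robot.read_camera(name): name is "side" or "top"; returns the picture (420x560x3 uint8, red, green, blue); there is no depth.
- robot.camera_model(name): a dict with "fx", "fy", "cx", "cy" (pixels), "R" (3x3) and "t" (3): a world point X has camera coordinates R X + t. Camera axes: x right, y down, z forward; pixel columns grow to the right and rows downward; lengths in m; the calibration is good to about 2 mm. A picture is of the moment at which its call begins. camera_model takes no time and is no camera call.
- robot.close_job(): hands the job in; it is judged then, once.
Trained networks look in the newest picture that a camera, given by its name, has taken for a name from the list of things; names that differ only in an ending like _2 or _b are one class to them, and where a whole thing is asked for, a point or a joint stands for the part that bears it (a point fixed in the world has none). Each returns a list of dicts, best first, with "conf" (0 to 1); they miss things now and then, are a little off and sometimes report something else, mostly with a low value. They report only what shows in the picture. A call takes as long as a camera call.
- robot.outline_of(camera, target): "pixels" (420x560 bool, what is visible of it) and "pixel" ([column, row] in pixels, amid what is visible of it).
The state is a dict: "t": time; "q": joint angles; "dq": joint speeds; "joint_torque": joint torques, N m; "tool_pos": TCP position; "orientation": TCP orientation; "force": force on the tool from outside, world axes, zero at the start; "wrist_torque": the same for the moment, N m; "opening": finger opening in m; "gripper_force": force on a finger pad.
Only numpy, scipy, OpenCV 4.12 (cv2) and the standard library are available. Lean on these libraries where they do the work, as an engineer would, in place of code of your own. Each camera call takes 0.05 s, during which the arm holds its last target. There are 200 camera calls.

## Working session

There is one attempt and no reset: what is moved stays moved. The work goes in short steps, Python scripts to look and compute and a tool call to move; the robot and the scene stay as the last step left them, time stands still between calls to the robot, and variables do not carry over. Pictures are saved under pics/ and viewed, at most 10 in all, crops included, and the job is handed in when it is done.

Besides the shell and the picture viewer there is one more tool, called after "Emit:" as a command line: name --pt "numbers of a row" for each row, then --argument value for the rest. carry_out: Moves the arm, as the interface text tells. Its arguments: {"type":"object","properties":{"rows":{"type":"array"},"jaw":{"type":"number"},"force":{"type":"number"}},"required":["rows"]}

```bash
ls; mkdir -p pics
python3 - <<'E'
from plant import robot
import cv2,numpy as np
for n in("side","top"):
    im=robot.read_camera(n); cv2.imwrite(f"pics/{n}0.png",im[:,:,::-1])
    m=robot.camera_model(n); print(n,m)
    for t in("knob_grip","grip_centre","button_face","pointer_line","marker_line","board_stop","glue_pot","press_awl","greyboards"):
        r=robot.outline_of(n,t); print(t,[(d["conf"],np.round(d["pixel"],1),int(d["pixels"].sum())) for d in r[:2]])
s=robot.read_state();print(s,robot.grip_depth)
E
```

```text
pics
side {'fx': 476.4581108241815, 'fy': 476.4581108241815, 'cx': 278.00167601362716, 'cy': 210.86796971180684, 'R': array([[-0.99361324,  0.10947183, -0.02736146],
       [ 0.06278905,  0.33491783, -0.94015296],
       [-0.09375642, -0.93586643, -0.33965242]]), 't': array([0.59106454, 0.02605234, 1.3156627 ])}
knob_grip [(0.53, array([312.1, 208.5]), 169)]
grip_centre [(0.63, array([273.6, 210.7]), 697)]
button_face []
pointer_line [(0.69, array([272.7, 209. ]), 612)]
marker_line []
board_stop [(0.7, array([304.9, 220.8]), 2650)]
glue_pot [(0.76, array([247.3, 234.4]), 648)]
press_awl [(0.55, array([235.6, 205.2]), 31)]
greyboards [(0.71, array([308.9, 275.6]), 2994)]
top {'fx': 526.6448242413068, 'fy': 526.6448242413068, 'cx': 288.4505398921538, 'cy': 213.1673327042531, 'R': array([[-0.00852367, -0.9999551 ,  0.00414026],
       [-0.98994249,  0.00785347, -0.14125221],
       [ 0.14121335, -0.0053026 , -0.98996499]]), 't': array([0.03343536, 0.63599798, 1.18600701])}
knob_grip [(0.63, array([304. , 271.5]), 193), (0.29, array([385.4, 177.2]), 313)]
grip_centre [(0.92, array([330.6
[... 342 characters left out ...]
84.9, 249.5]), 5577)]
{'t': 1.0, 'q': array([-1.25137071e+00,  1.30361070e-01,  1.48822281e+00,  1.33017812e-05,
        1.52297652e+00, -8.53908274e-02]), 'dq': array([-0.00041211,  0.00160559, -0.00054021,  0.00192943, -0.00067277,
        0.00152429]), 'joint_torque': array([-3.54320237e-04, -5.59783638e+01, -4.92064941e+01,  7.70733948e-02,
        2.25471222e-02, -1.65191602e-05]), 'tool_pos': array([ 0.23634241, -0.5514984 ,  0.21864595]), 'orientation': array([3.07742831e+00, 6.31544028e-01, 2.66429644e-05]), 'force': array([-0.0377163 ,  0.13917364,  0.33536969]), 'wrist_torque': array([0.07219886, 0.00878256, 0.0331181 ]), 'gripper_force': 0.0, 'opening': 0.09265228762515454} 0.0188
```

Run:
```python
import cv2
a=cv2.imread("pics/top0.png")[150:330,160:420];cv2.imwrite("pics/topc.png",cv2.resize(a,None,fx=3,fy=3,interpolation=2))
a=cv2.imread("pics/side0.png")[150:310,200:400];cv2.imwrite("pics/sidec.png",cv2.resize(a,None,fx=3.7,fy=3.7,interpolation=2))
```

```text
(no output)
```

View pics/topc.png

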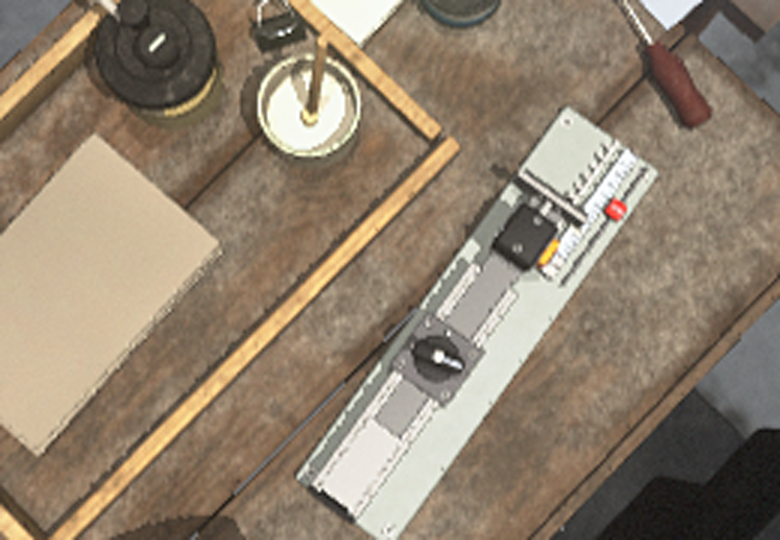

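View pics/sidec.png

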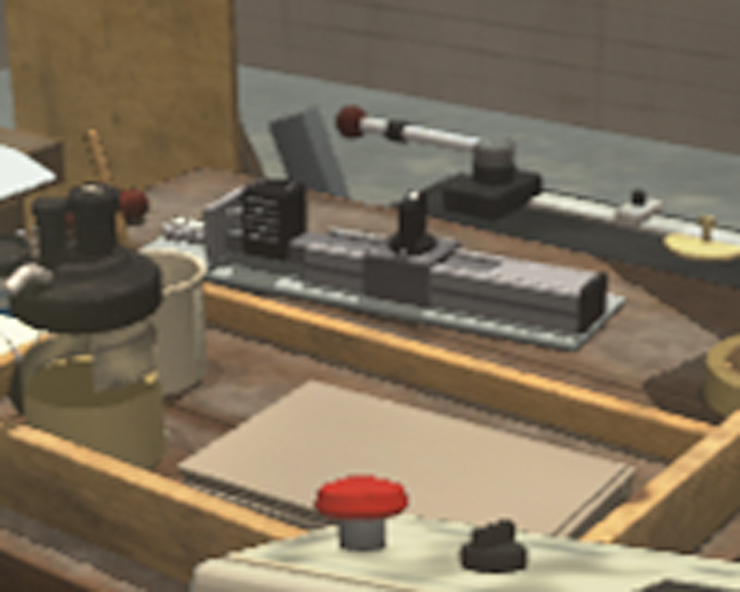

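```bash
cat > h.py <<'E'
from plant import robot
import cv2,numpy as np
from scipy.optimize import least_squares
C={n:robot.camera_model(n) for n in("side","top")}
def proj(n,X):
    c=C[n];p=np.atleast_2d(X)@c["R"].T+c["t"];return np.c_[c["fx"]*p[:,0]/p[:,2]+c["cx"],c["fy"]*p[:,1]/p[:,2]+c["cy"]]
def world(b,P):
    P=np.atleast_2d(P);c,s=np.cos(b[2]),np.sin(b[2])
    return np.c_[b[0]+c*P[:,0]-s*P[:,1],b[1]+s*P[:,0]+c*P[:,1],b[3]+P[:,2]]
def crop(n,u,v,k): return (np.array([u,v])/k+np.array([160,150] if n=="top" else [200,150]))-(0.5-0.5/k)
E
python3 - <<'E'
from h import *
obs=[("top",3,567,107,195,36,8),("top",3,658,172,195,-58,8),("top",3,297,475,-175,36,8),("top",3,438,352,-35,0,80),("top",3,533,235,80,0,72),
("side",3.7,578,348,-175,36,8),("side",3.7,625,300,-175,-58,8),("side",3.7,412,193,-35,0,80),("side",3.7,276,184,80,0,72)]
px=[crop(n,u,v,k) for n,k,u,v,*_ in obs]
def f(b): return np.concatenate([proj(o[0],world(b,np.array(o[4:])/1e3))[0]-p for o,p in zip(obs,px)])
r=least_squares(f,[.55,-.1,1,0],loss="soft_l1");b=r.x
print(np.round(b,4));print(np.round(f(b).reshape(-1,2),1))
im=cv2.imread("pics/top0.png");hsv=cv2.cvtColor(im,cv2.COLOR_BGR2HSV).astype(int);H,S,V=hsv[...,0],hsv[...,1],hsv[...,2]
print("free z ok; now colour blobs")
for nm,m in(("red",((H<6)|(H>172))&(S>150)&(V>90)),("orange",(H>8)&(H<25)&(S>170)&(V>130))):
    m=m.copy();m[:195]=0;m[250:]=0;m[:,:335]=0;m[:,385:]=0
    ys,xs=np.nonzero(m);print(nm,len(xs),xs.mean(),ys.mean(),xs.min(),xs.max(),ys.min(),ys.max())
def L(x,y,z): return proj("top",world(b,np.array([x,y,z])/1e3))[0].round(1)
for x in(120,130,140,150,160,170):print(x,L(x,-46.5,20))
print("btn",L(80,-24,55),"markeraxis",L(80,-46.5,20))
a=im[195:260,310:390].copy();k=9
a=cv2.resize(a,None,fx=k,fy=k,interpolation=cv2.INTER_NEAREST)
for P in [(x,-39.5,22) for x in range(80,190,10)]:
    u,v=L(*P);cv2.circle(a,(int((u-310+.5)*k),int((v-195+.5)*k)),3,(255,0,0),-1)
for P in [(80+dx,dy,72) for dx in(-20,20) for dy in(-18,18)]:
    u,v=L(*P);cv2.circle(a,(int((u-310+.5)*k),int((v-195+.5)*k)),4,(0,255,0),-1)
cv2.imwrite("pics/z.png",a)
E
```

```text
[ 5.331e-01 -3.110e-02 -6.430e-01 -6.000e-04]
[[ 0.1 -0.8]
 [ 1.5  0.2]
 [-1.2  1.1]
 [ 0.5  1.9]
 [-1.6  0.2]
 [-0.9 -0.7]
 [-0.1 -0.6]
 [-0.2  1.3]
 [-0.9  0.6]]
free z ok; now colour blobs
red 20 364.45 219.55 362 368 217 222
orange 14 342.7142857142857 233.42857142857142 340 345 230 237
120 [359.4 228.7]
130 [361.8 225.4]
140 [364.2 222. ]
150 [366.6 218.7]
160 [369.  215.3]
170 [371.4 212. ]
btn [343.5 235.2] markeraxis [349.6 242.2]
```

View pics/z.png

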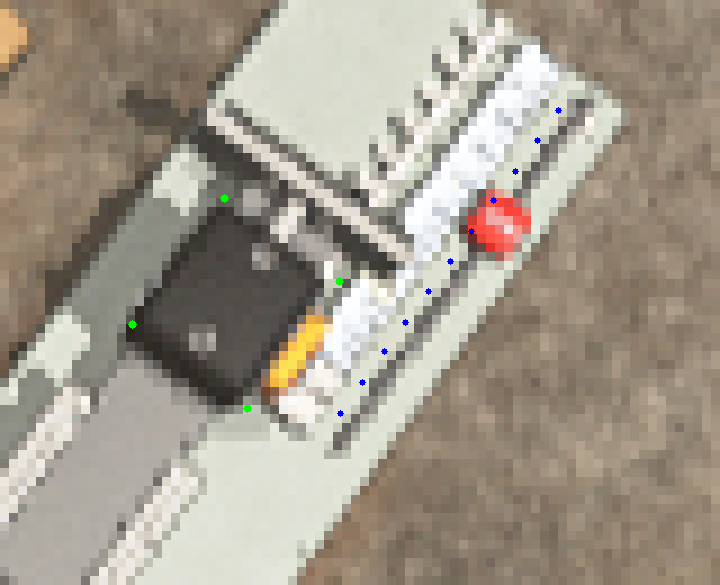

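Run:
```python
from h import *
im=cv2.imread("pics/top0.png").astype(np.float32)
big=cv2.resize(im[190:260,310:390],None,fx=8,fy=8,interpolation=cv2.INTER_CUBIC).clip(0,255).astype(np.uint8)
hsv=cv2.cvtColor(big,cv2.COLOR_BGR2HSV).astype(int);H,S,V=hsv[...,0],hsv[...,1],hsv[...,2]
def cen(m):
    n,l,st,ce=cv2.connectedComponentsWithStats(m.astype(np.uint8));i=1+st[1:,4].argmax()
    p=(ce[i]+.5)/8-.5+[310,190];return p,st[i,4]/64
red=((H<8)|(H>170))&(S>110);org=(H>8)&(H<28)&(S>150)&(V>130);blk=(V<85);blk=cv2.morphologyEx(blk.astype(np.uint8),cv2.MORPH_OPEN,np.ones((60,60)))
M={"red":cen(red),"org":cen(org),"blk":cen(blk)}
print(M, "cam",-C["top"]["R"].T@C["top"]["t"])
def hull(b,x0,x1,y0,y1,z0,z1):
    P=np.array([[x,y,z] for x in(x0,x1) for y in(y0,y1) for z in(z0,z1)])/1e3
    h=cv2.convexHull(proj("top",world(b,P)).astype(np.float32));m=cv2.moments(h);return np.array([m["m10"],m["m01"]])/m["m00"],m["m00"]
b=[.5331,-.0311,-.643,-.0006]
ax=(proj("top",world(b,[.15,0,.02]))-proj("top",world(b,[.05,0,.02])))[0]/100;print("ax px/mm",ax)
for nm,box in(("blk",(60,100,-18,18,64,72)),("blk",(60,100,-18,18,40,72)),("org",(69,91,-25,-18,37,65)),("red",(138,152,-53.5,-39.5,0,22)),("red",(138,152,-53.5,-39.5,8,30))):
    c,A=hull(b,*box);d=M[nm][0]-c;n=np.array([ax[1],-ax[0]])
    print(nm,box,"area",round(A,1),"ax mm",d@ax/(ax@ax),"lat(+y) mm",d@n/(ax@ax))
```

```text
Traceback (most recent call last):
ValueError: attempt to get argmax of an empty sequence
```

Run:
```python
from h import *
im=cv2.imread("pics/top0.png").astype(np.float32)
big=cv2.resize(im[190:260,310:390],None,fx=8,fy=8,interpolation=cv2.INTER_CUBIC).clip(0,255).astype(np.uint8)
hsv=cv2.cvtColor(big,cv2.COLOR_BGR2HSV).astype(int);H,S,V=hsv[...,0],hsv[...,1],hsv[...,2]
def cen(m):
    n,l,st,ce=cv2.connectedComponentsWithStats(m.astype(np.uint8));i=1+st[1:,4].argmax()
    if st[i,4]/64>150:
        cn=cv2.findContours((l==i).astype(np.uint8),0,1)[0][0];r=cv2.minAreaRect(cn);print("rect",r);return (np.array(r[0])+.5)/8-.5+[310,190],r[1][0]*r[1][1]/64
    p=(ce[i]+.5)/8-.5+[310,190];return p,st[i,4]/64
red=((H<8)|(H>170))&(S>110);org=(H>8)&(H<28)&(S>150)&(V>130);blk=(V<85)
blk=cv2.morphologyEx(cv2.morphologyEx(blk.astype(np.uint8),cv2.MORPH_CLOSE,np.ones((20,20))),cv2.MORPH_OPEN,np.ones((35,35)))
M={"red":cen(red),"org":cen(org),"blk":cen(blk)}
print(M, "cam",-C["top"]["R"].T@C["top"]["t"])
def hull(b,x0,x1,y0,y1,z0,z1):
    P=np.array([[x,y,z] for x in(x0,x1) for y in(y0,y1) for z in(z0,z1)])/1e3
    h=cv2.convexHull(proj("top",world(b,P)).astype(np.float32));m=cv2.moments(h);return np.array([m["m10"],m["m01"]])/m["m00"],m["m00"]
b=[.5331,-.0311,-.643,-.0006]
ax=(proj("top",world(b,[.15,0,.02]))-proj("top",world(b,[.05,0,.02])))[0]/100;print("ax px/mm",ax)
for nm,box in(("blk",(60,100,-18,18,64,72)),("blk",(60,100,-18,18,40,72)),("org",(69,91,-25,-18,37,65)),("red",(138,152,-53.5,-39.5,0,22)),("red",(138,152,-53.5,-39.5,8,30))):
    c,A=hull(b,*box);d=M[nm][0]-c;n=np.array([ax[1],-ax[0]])
    print(nm,box,"area",round(A,1),"ax mm",d@ax/(ax@ax),"lat(+y) mm",d@n/(ax@ax))
```

```text
rect ((201.17926025390625, 309.6485290527344), (124.13195037841797, 160.2211456298828), 34.7431755065918)
{'red': (array([364.5882874, 219.3964895]), np.float64(29.765625)), 'org': (array([342.45473499, 233.89200334]), np.float64(21.078125)), 'blk': (array([334.70990753, 228.26856613]), 310.75880154534207)} cam [0.4624064 0.034728  1.2638031]
ax px/mm [ 0.2443252  -0.33573942]
blk (60, 100, -18, 18, 64, 72) area 282.7 ax mm -1.0313578393709073 lat(+y) mm 1.8425977488113443
blk (60, 100, -18, 18, 40, 72) area 303.5 ax mm 0.5422789112060528 lat(+y) mm 1.830433958486595
org (69, 91, -25, -18, 37, 65) area 36.9 ax mm 1.4117553477592422 lat(+y) mm 1.074494680843989
red (138, 152, -53.5, -39.5, 0, 22) area 46.3 ax mm 2.2425459597279547 lat(+y) mm 2.5648636100789903
red (138, 152, -53.5, -39.5, 8, 30) area 47.0 ax mm 0.710256373849167 lat(+y) mm 2.927420346085734
```

Run:
```python
import cv2,numpy as np
a=cv2.imread("pics/side0.png");t=cv2.imread("pics/top0.png")
k=cv2.resize(t[250:290,285:327],(400,380),interpolation=cv2.INTER_CUBIC)
o=np.zeros((600,800,3),np.uint8);o[:300,:400]=cv2.resize(a,(400,300));o[:300,400:]=cv2.resize(t,(400,300));o[300:600,:315]=cv2.resize(k,(315,300))
s=cv2.resize(a[190:235,285:340],(366,300),interpolation=cv2.INTER_CUBIC);o[300:,400:766]=s
cv2.imwrite("pics/o.png",o)
```

```text
(no output)
```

View pics/o.png

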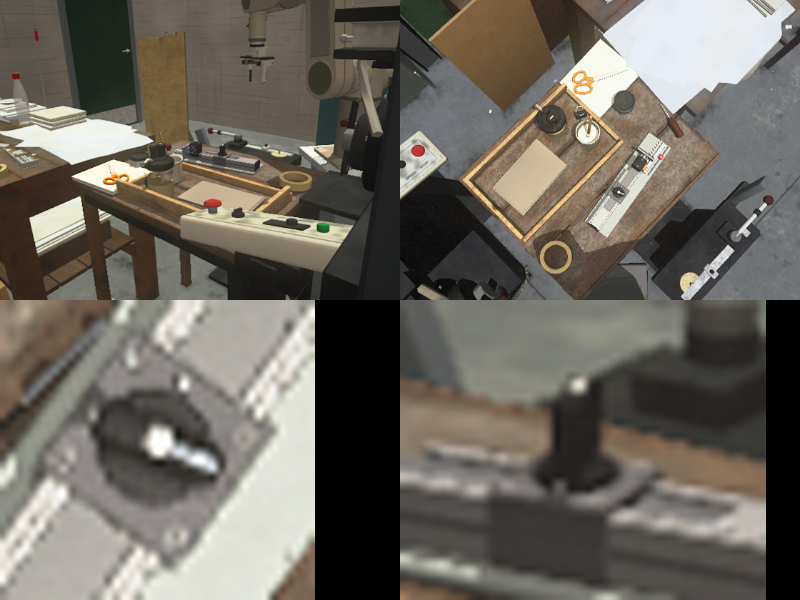

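```bash
cat >> h.py <<'E'
from scipy.spatial.transform import Rotation as Ro
def tri(p):
    A=[]
    for n,(u,v) in p.items():
        c=C[n];K=np.array([[c["fx"],0,c["cx"]],[0,c["fy"],c["cy"]],[0,0,1]]);P=K@np.c_[c["R"],c["t"]];A+=[u*P[2]-P[0],v*P[2]-P[1]]
    V=np.linalg.svd(np.array(A))[2][-1];return V[:3]/V[3]
def shift(target,yhead):
    s=robot.read_state();R=Ro.from_rotvec(s["orientation"]).as_matrix()
    y=np.array([np.cos(np.radians(yhead)),np.sin(np.radians(yhead)),0]);z=np.array([0,0,-1.]);G=np.c_[np.cross(y,z),y,z]
    return (R.T@(np.array(target)-s["tool_pos"])*1e3).round(1),np.degrees(Ro.from_matrix(R.T@G).as_rotvec()).round(1)
E
python3 - <<'E'
from h import *
print("knob top",tri({"top":(305.4,268.2),"side":(311.6,202.2)}),"lever ball",tri({"top":(517,280),"side":(295,183)}))
print("grip top",tri({"top":(334.7,228.3),"side":(274.3,199.5)}))
b=[.5347,-.0298,-.643,0]
print(world(b,[[-.035,0,.067],[.08,0,.051]]))
print(shift([.507,-.009,.15],-25))
E
```

```text
knob top [ 0.50500551 -0.00808152  0.08278814] lever ball [ 0.47611259 -0.52275104 -0.01672009]
grip top [ 0.59571235 -0.07641535  0.07353944]
[[ 0.50668948 -0.00881403  0.067     ]
 [ 0.59872405 -0.07776792  0.051     ]]
(array([ 462.4, -392.1,   68.6]), array([  0. ,   0. , -41.8]))
```

Emit:
carry_out --pt "0.046 -0.039 0 0 0 -4" --pt "0.092 -0.078 0 0 0 -8" --pt "0.139 -0.118 0 0 0 -12" --pt "0.185 -0.157 0 0 0 -16" --pt "0.231 -0.196 0 0 0 -20" --pt "0.277 -0.235 0 0 0 -24" --pt "0.324 -0.274 0 0 0 -29" --pt "0.37 -0.314 0 0 0 -33" --pt "0.416 -0.353 0 0 0 -37" --pt "0.462 -0.392 0 0 0 -41.8" --pt "0.462 -0.392 0.035 0 0 -41.8" --pt "0.462 -0.392 0.069 0 0 -41.8" --jaw 0 --force 20

```text
t: 2.5
tool_pos: [0.5072, -0.0081, 0.1492]
orientation: [2.647, 1.691, 0.001]
force: [-0.7, 0.1, -0.1]
opening: 0.093
gripper_force: 0.0
```

Run:
```python
from h import *
print(shift([.506,-.0085,.050],-25),robot.read_state()["tool_pos"])
```

```text
(array([-0.9, -1. , 99.2]), array([ 0.1, -0. ,  0.1])) [ 0.50721052 -0.00809329  0.14918893]
```

Emit:
carry_out --pt "-0.001 -0.001 0.025 0 0 0" --pt "-0.001 -0.001 0.05 0 0 0" --pt "-0.001 -0.001 0.075 0 0 0" --pt "-0.001 -0.001 0.09 0 0 0" --pt "-0.001 -0.001 0.098 0 0 0" --pt "-0.001 -0.001 0.098 0 0 0"

```text
t: 3.25
tool_pos: [0.5052, -0.0097, 0.0516]
orientation: [-2.65, -1.688, 0.0]
force: [0.0, 0.1, 0.5]
opening: 0.093
gripper_force: 0.0
```

Emit:
carry_out --pt "0 0 0 0 0 0" --pt "0 0 0 0 0 0" --pt "0 0 0 0 0 0" --pt "0 0 0 0 0 0" --pt "0 0 0 0 0 0" --pt "0 0 0 0 0 0" --pt "0 0 0 0 0 0" --pt "0 0 0 0 0 0" --jaw 255 --force 15

```text
t: 4.25
tool_pos: [0.5052, -0.0097, 0.0516]
orientation: [-2.65, -1.688, 0.0]
force: [0.5, -0.0, 0.1]
opening: 0.0178
gripper_force: 0.0
```

Emit:
carry_out --pt "0 0 0 0 0 0" --pt "0 0 0 0 0 0" --pt "0 0 0 0 0 0" --pt "0 0 0 0 0 0"

```text
t: 4.75
tool_pos: [0.5055, -0.0098, 0.0517]
orientation: [2.649, 1.688, 0.0]
force: [2.2, -0.8, -3.0]
opening: 0.0129
gripper_force: 15.0
```

Emit:
carry_out --pt "0 0 0 0 0 -8" --pt "0 0 0 0 0 -16" --pt "0 0 0 0 0 -24" --pt "0 0 0 0 0 -32" --pt "0 0 0 0 0 -40" --pt "0 0 0 0 0 -40" --force 20

```text
t: 5.5
tool_pos: [0.5053, -0.0098, 0.0517]
orientation: [1.914, 2.491, -0.0]
force: [1.8, -1.3, -1.5]
opening: 0.0126
gripper_force: 20.0
```

Run:
```python
from h import *
s=robot.read_state();print(s["force"],s["wrist_torque"],s["opening"],s["q"])
R=Ro.from_rotvec(s["orientation"]).as_matrix();print(np.degrees(np.arctan2(R[1,1],R[0,1])),(R.T@s["force"]).round(1))
```

```text
[ 1.8110735  -1.28679314 -1.49263731] [-0.24778935 -0.48315978  0.14312906] 0.012616110336139567 [-1.20783585e-01  2.52473049e-02  1.91639210e+00 -1.18350489e-04
  1.19988169e+00 -3.81543969e-01]
14.942927203867772 [-1.7  1.4  1.5]
```

Emit:
carry_out --pt "0 0 0 0 0 -8" --pt "0 0 0 0 0 -16" --pt "0 0 0 0 0 -24" --pt "0 0 0 0 0 -32" --pt "0 0 0 0 0 -36" --pt "0 0 0 0 0 -38" --pt "0 0 0 0 0 -38"

```text
t: 6.38
tool_pos: [0.5051, -0.0099, 0.0516]
orientation: [-1.0, -2.978, 0.001]
force: [0.8, -2.3, 0.6]
opening: 0.013
gripper_force: 20.0
```

```bash
cat > st.py <<'E'
from h import *
s=robot.read_state();print(s["t"],s["tool_pos"].round(4),s["force"].round(1),s["wrist_torque"].round(2),s["opening"].round(4))
R=Ro.from_rotvec(s["orientation"]).as_matrix();print("yhead",np.degrees(np.arctan2(R[1,1],R[0,1])),"tool force",(R.T@s["force"]).round(1))
E
python3 st.py
```

```text
Traceback (most recent call last):
  File "st.py", line 2, in <module>
    s=robot.read_state();print(s["t"],s["tool_pos"].round(4),s["force"].round(1),s["wrist_torque"].round(2),s["opening"].round(4))
                                                                                                            ^^^^^^^^^^^^^^^^^^
AttributeError: 'float' object has no attribute 'round'
```

```bash
sed -i 's/s\["opening"\].round(4)/s["opening"]/' st.py; python3 st.py
```

```text
6.375 [ 0.5051 -0.0099  0.0516] [ 0.8 -2.3  0.6] [-0.46 -0.17  0.07] 0.01304549458169632
yhead 52.86753406534672 tool force [-2.  -1.3 -0.6]
```

Emit:
carry_out --pt "0 0 0 0 0 -2" --pt "0 0 0 0 0 -3" --pt "0 0 0 0 0 -3"

```text
t: 6.75
tool_pos: [0.505, -0.0098, 0.0516]
orientation: [-0.919, -3.004, 0.0]
force: [-1.5, -2.7, 2.7]
opening: 0.013
gripper_force: 20.6
```

```bash
python3 st.py
```

```text
6.75 [ 0.505  -0.0098  0.0516] [-1.5 -2.7  2.7] [-0.47  0.22 -0.43] 0.012999579972940269
yhead 55.97567825292914 tool force [-0.3 -3.  -2.7]
```

Emit:
carry_out --pt "0 0 0 0 0 0" --pt "0 0 0 0 0 0" --pt "0 0 0 0 0 0" --pt "0 0 0 0 0 0" --pt "0 0 0 0 0 0" --pt "0 0 -0.03 0 0 0" --pt "0 0 -0.06 0 0 0" --pt "0 0 -0.09 0 0 0" --jaw 0

```text
t: 7.75
tool_pos: [0.5051, -0.0097, 0.1425]
orientation: [-0.919, -3.004, -0.0]
force: [-0.4, 0.3, 0.3]
opening: 0.0886
gripper_force: 0.0
```

Run:
```python
from h import *
s=robot.read_state();print(s["opening"],s["tool_pos"],shift([.597,-.0785,.14],53.2))
```

```text
0.08861956232448506 [ 0.5051134  -0.00969374  0.14248898] (array([-114.7,   -5.6,    2.5]), array([-0. , -0. ,  2.8]))
```

Emit:
carry_out --pt "-0.03 -0.0015 0 0 0 1" --pt "-0.06 -0.003 0 0 0 2" --pt "-0.09 -0.0045 0 0 0 2.8" --pt "-0.115 -0.0055 0.002 0 0 2.8" --pt "-0.115 -0.0055 0.002 0 0 2.8"

```text
t: 8.38
tool_pos: [0.598, -0.0794, 0.1391]
orientation: [-0.993, -2.98, 0.0]
force: [-0.1, 0.4, -0.4]
opening: 0.0929
gripper_force: 0.0
```

Run:
```python
from h import *
s=robot.read_state();print(s["tool_pos"],shift([.597,-.0785,.034],53.2))
t=robot.read_camera("top")[:,:,::-1];a=robot.read_camera("side")[:,:,::-1]
o=np.zeros((600,800,3),np.uint8)
o[:,:400]=cv2.resize(np.ascontiguousarray(t[180:300,285:365]),(400,600),interpolation=2);o[:400,400:]=cv2.resize(np.ascontiguousarray(a[180:240,270:330]),(400,400),interpolation=2)
cv2.imwrite("pics/g.png",o)
```

```text
[ 0.59796987 -0.07944567  0.13913781] (array([  1.3,   0.2, 105.1]), array([-0. , -0. , -0.1]))
```

View pics/g.png

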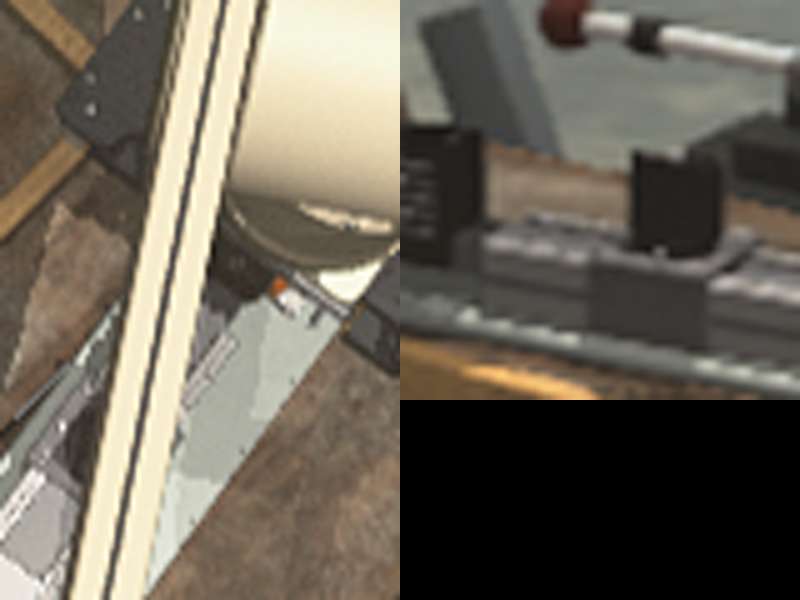

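Emit:
carry_out --pt "0.001 0 0.03 0 0 0" --pt "0.001 0 0.06 0 0 0" --pt "0.001 0 0.085 0 0 0" --pt "0.001 0 0.098 0 0 0" --pt "0.001 0 0.105 0 0 0" --pt "0.001 0 0.105 0 0 0"

```text
t: 9.22
tool_pos: [0.5968, -0.0779, 0.035]
orientation: [0.991, 2.981, 0.0]
force: [-0.7, -0.4, 0.1]
opening: 0.0931
gripper_force: 0.0
```

Emit:
carry_out --pt "0 0 0 0 0 0" --pt "0 0 0 0 0 0" --pt "0 0 0 0 0 0" --pt "0 0 0 0 0 0" --pt "0 0 0 0 0 0" --pt "0 0 0 0 0 0" --pt "0 0 0 0 0 0" --pt "0 0 0 0 0 0" --jaw 255 --force 25

```text
t: 10.22
tool_pos: [0.5965, -0.0786, 0.0346]
orientation: [-0.991, -2.981, 0.002]
force: [-0.5, -4.5, 0.4]
opening: 0.0367
gripper_force: 25.0
```

```bash
python3 st.py
```

```text
10.225 [ 0.5965 -0.0786  0.0346] [-0.5 -4.5  0.4] [-1.06  0.42  0.32] 0.03673475587689206
yhead 53.204234591432545 tool force [-2.3 -3.9 -0.4]
```

Emit:
carry_out --pt "-0.003 0 0 0 0 0" --pt "-0.008 0 0 0 0 0" --pt "-0.015 0 0 0 0 0" --pt "-0.022 0 0 0 0 0" --pt "-0.03 0 0 0 0 0" --pt "-0.03 0 0 0 0 0" --force 30

```text
t: 10.98
tool_pos: [0.6204, -0.0962, 0.0346]
orientation: [-0.991, -2.98, 0.001]
force: [-5.7, -2.6, 3.8]
opening: 0.0367
gripper_force: 30.0
```

```bash
python3 st.py
```

```text
10.975 [ 0.6204 -0.0962  0.0346] [-5.7 -2.6  3.8] [-0.69  0.92  0.45] 0.036683961567095615
yhead 53.19574403466502 tool force [ 3.  -5.5 -3.8]
```

Emit:
carry_out --pt "-0.006 0 0 0 0 0" --pt "-0.014 0 0 0 0 0" --pt "-0.022 0 0 0 0 0" --pt "-0.029 0 0 0 0 0" --pt "-0.033 0 0 0 0 0" --pt "-0.035 0 0 0 0 0" --pt "-0.035 0 0 0 0 0"

```text
t: 11.85
tool_pos: [0.6481, -0.1168, 0.0346]
orientation: [-0.991, -2.98, 0.001]
force: [-5.5, -2.2, 4.7]
opening: 0.0362
gripper_force: 30.0
```

```bash
python3 st.py
python3 - <<'E'
from h import *
t=robot.read_camera("top")[:,:,::-1];a=robot.read_camera("side")[:,:,::-1]
cv2.imwrite("pics/top2.png",t)
o=np.zeros((600,800,3),np.uint8)
o[:600,:]=cv2.resize(np.ascontiguousarray(t[190:250,310:390]),(800,600),interpolation=cv2.INTER_CUBIC)
cv2.imwrite("pics/f.png",o)
E
```

```text
11.85 [ 0.6481 -0.1168  0.0346] [-5.5 -2.2  4.7] [-0.65  0.97  0.37] 0.03615514887064111
yhead 53.20304199465977 tool force [ 3.1 -5.  -4.7]
```

View pics/f.png

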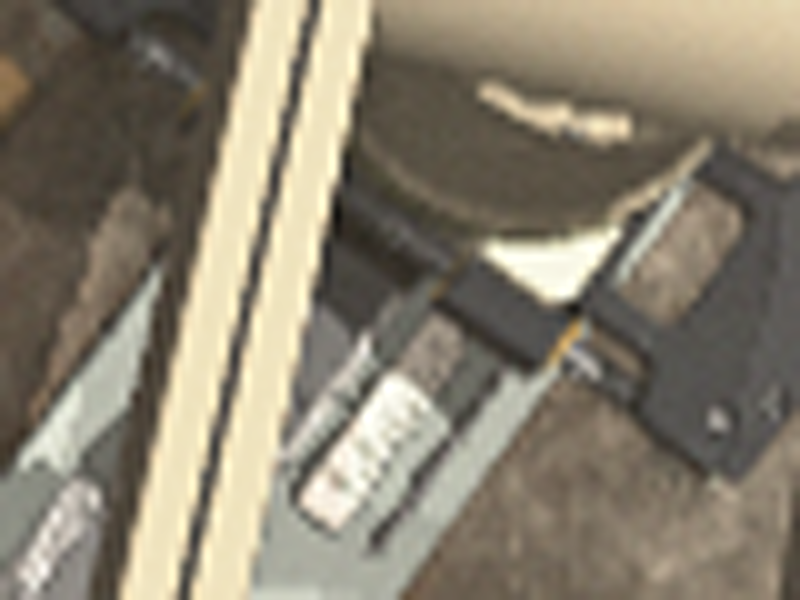

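Run:
```python
from h import *
im=cv2.imread("pics/top0.png");b=[.5331,-.0311,-.643,0]
g=[(50,40),(210,40),(50,-70),(210,-70)];k=5
src=proj("top",world(b,[[x/1e3,y/1e3,.008] for x,y in g])).astype(np.float32)
dst=np.array([[(x-50)*k,(40-y)*k] for x,y in g],np.float32)
o=cv2.warpPerspective(im,cv2.getPerspectiveTransform(src,dst),(160*k,110*k),flags=cv2.INTER_CUBIC)
for x in range(60,210,10): cv2.line(o,((x-50)*k,535),((x-50)*k,549),(0,255,255),1)
cv2.imwrite("pics/rect.png",o)
# where true points at height map to in this rectified view
H=cv2.getPerspectiveTransform(src,dst)
for nm,P in(("grip72",(80,0,72)),("plate59",(115,0,59)),("btn51",(80,-25,51)),("mk30",(145,-46.5,30)),("mk22",(145,-46.5,22)),("ptr22",(80,-36,22))):
    q=cv2.perspectiveTransform(proj("top",world(b,np.array(P)/1e3)).reshape(1,1,2),H)[0,0];print(nm,P,"appears at",(q[0]/k+50).round(1),(40-q[1]/k).round(1))
```

```text
grip72 (80, 0, 72) appears at 89.5 -0.6
plate59 (115, 0, 59) appears at 123.9 -0.4
btn51 (80, -25, 51) appears at 86.2 -26.3
mk30 (145, -46.5, 30) appears at 149.3 -47.5
mk22 (145, -46.5, 22) appears at 147.7 -47.1
ptr22 (80, -36, 22) appears at 82.0 -36.5
```

View pics/rect.png

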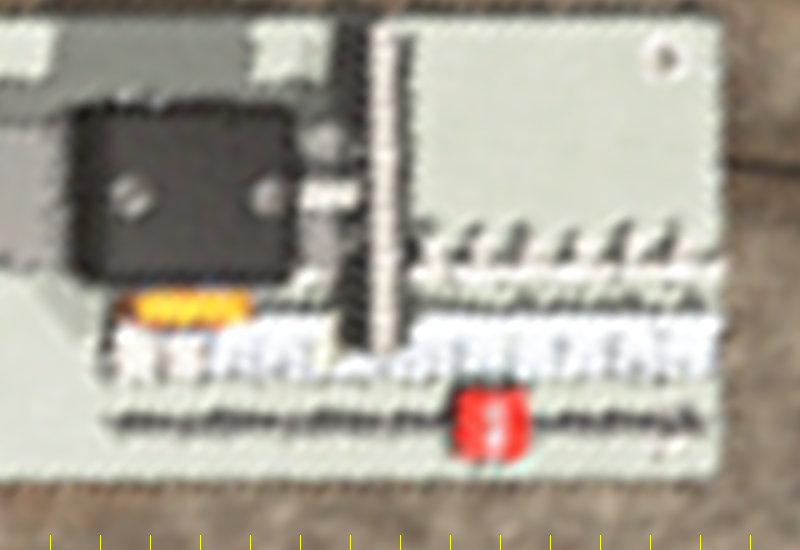

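Emit:
carry_out --pt "-0.0008 0 0 0 0 0" --pt "-0.0015 0 0 0 0 0" --pt "-0.0015 0 0 0 0 0" --pt "-0.0015 0 0 0 0 0" --pt "-0.0015 0 0 0 0 0"

```text
t: 12.58
tool_pos: [0.6491, -0.1176, 0.0346]
orientation: [-0.991, -2.979, 0.001]
force: [-6.3, -1.2, 5.3]
opening: 0.0367
gripper_force: 30.0
```

```bash
python3 st.py
python3 - <<'E'
from h import *
s=robot.read_state();print(np.hypot(*(s["tool_pos"]-[.5965,-.0786,0])[:2]))
a=robot.read_camera("side")[:,:,::-1]
cv2.imwrite("pics/s3.png",cv2.resize(np.ascontiguousarray(a[180:240,235:315]),(800,600),interpolation=cv2.INTER_CUBIC))
E
```

```text
12.575 [ 0.6491 -0.1176  0.0346] [-6.3 -1.2  5.3] [-0.61  1.11  0.35] 0.036650255484484584
yhead 53.20772058645136 tool force [ 4.3 -4.7 -5.3]
0.06543582826282691
```

View pics/s3.png

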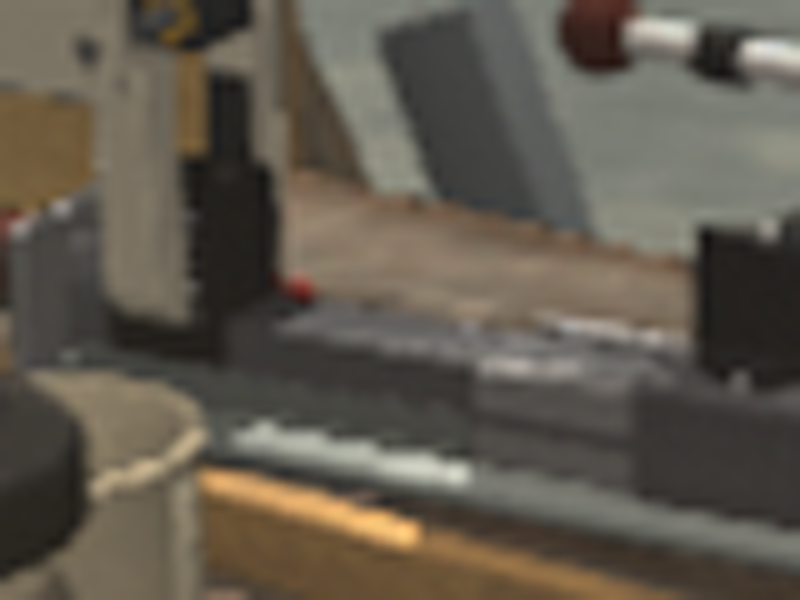

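Run:
```python
from h import *
for b in([.5331,-.0311,-.643,0],[.5332,-.0305,-.638,0]):
  f=lambda P:((proj("side",world(b,np.array(P)/1e3))[0]-[235,180]+.5)*10).round(0)
  print("knob left top obs 697,228",f((-15,6.5,80)),f((-15,-6.5,80)))
  print("grip right top obs ~278,165:",f((125.4,18,72)),f((125.4,-18,72)))
  for z in(22,30):print("marker z",z,"obs right 318, top ~277", [f((145-7,y,z)) for y in(-39.5,-53.5)],[f((148-7,y,z)) for y in(-39.5,-53.5)],"far top",f((152,-53.5,z)))
```

```text
knob left top obs 697,228 [683. 231.] [706. 216.]
grip right top obs ~278,165: [214. 198.] [283. 162.]
marker z 22 obs right 318, top ~277 [array([293., 298.]), array([318., 284.])] [array([284., 297.]), array([310., 282.])] far top [278. 277.]
marker z 30 obs right 318, top ~277 [array([292., 273.]), array([317., 258.])] [array([283., 271.]), array([309., 257.])] far top [277. 251.]
knob left top obs 697,228 [683. 231.] [706. 217.]
grip right top obs ~278,165: [213. 199.] [282. 163.]
marker z 22 obs right 318, top ~277 [array([291., 300.]), array([316., 285.])] [array([282., 298.]), array([307., 284.])] far top [276. 278.]
marker z 30 obs right 318, top ~277 [array([290., 274.]), array([315., 259.])] [array([281., 272.]), array([306., 258.])] far top [275. 253.]
```

```bash
python3 -c "
from plant import robot
print(robot.close_job())"
```

```text
the job is handed in; nothing more can be done
None
```

I turned the clamp knob to its open end stop and drew the arm out to about 65.4 mm. I handed the job in still gripping it at 30 N with the button squeezed in, but no verdict came back. I read the red marker at about 65–66 mm from the first top view, because the gripper hid the pointer and marker at the end. A rough side-view check suggested nearer 64 mm, which is still within the 3 mm allowed.

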